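# File the job card under the lever arch

## Task

File the laminated job card: lift the lever of the blue lever arch board until it snaps open and the arches stand up, then draw the card along the board towards the arches by pressing lightly on top of it and pulling, until its holed edge lies square against the steel spine. Then press the lever down until it snaps shut with both arch pins through the card's holes, and leave the tape, the tin and the small dish where they are.

Things in the scene. Friction and masses are not known exactly. Their poses are not given: they have to be found in the camera images.
- holder: The fixed blue board of the lever arch file, 260 x 200 x 6 mm, lying flat. Frame: z up, origin on its underside (worktop height); the board runs x -110 to +150, y -100 to +100 mm. A dark steel spine plate (54 x 150 mm, top 20 mm above the worktop) lies across it at x -114 to -60 mm; its face at x = -60 mm is the card's stop. The card lies on the far part and goes towards -x.
- guides (a point): Midway between the aluminium side guides, where they begin to flare (holder x = -20, y = 0). Guide tops are 16 mm above the worktop; from the spine to here they are parallel, 154 mm apart, then flare outward to about 174 mm apart at holder x = +7 mm. The card starts beyond them.
- arch_shaft (a point): Middle of the shaft (along holder y) on which both steel arches (5 mm rod, at holder y = +40 and -40 mm) turn together; holder x = -75 mm, 26 mm above the worktop. Lever down: their pins stand on the board at holder x = -35 mm and bar the card's way. Lever up: the pin ends hang about 45 mm above the worktop at x = -36 mm; nothing of the arches is higher than 75 mm.
- lever (a joint): Angle of the lever: 0 = down, level (arches shut), 1.25 = fully up (arches open). It points to the holder's -y and its end rises as the angle grows. It is a toggle: a spring holds it at either end and snaps it over past about 0.55 rad. It takes about 6 N at its end to lift it and 7 N to push it back. Fully up, its end stands 121 mm above the worktop.
- lever_hinge (a point): Point on the lever's hinge axis, which runs along the holder's x, at holder x = -103, y = -30 mm, 36 mm above the worktop, in line with the lever.
- lever_end (a point): Middle of the outer edge of the lever, 90 mm from its hinge, 20 mm beyond the board's edge when down. The last 26 mm are a black plastic pad 30 mm wide and 5 mm thick (this point at mid thickness); when down, its underside is 33.5 mm above the worktop, with free space below and beyond it for a finger.
- job_card: Stiff white laminated card with a schematic and an orange band, loose, 110 x 148 x 3 mm, about 80 g, flat on the board. Origin in the middle of its underside, z up; two rectangular holes (13 mm in x, 16 in y) at x = -30, y = +40 and -40 mm, near its edge x = -55 mm that faces the arches. Slides easily on the board; fingertips grip it better. Press with 5 to 15 N; over 50 N spoils it.
- card_edge (a point): Middle of the card's holed edge (card x = -55 mm), at mid thickness. It must come to stop.
- card_middle (a point): Middle of the card's upper face.
- stop (a point): Middle of the foot of the spine's stop face (holder x = -60, y = 0), at the height of the card's mid thickness.
- tape_black: Roll of black tape, 59 mm across, 18 mm high, loose bystander; origin under its centre.
- flux_tin: White round lidded tin, 44 mm across, 19 mm high, loose bystander; origin under its centre.
- dish: Small open white dish, 37 mm across, 10 mm high, loose bystander; origin under its centre.

How it is judged:
By the outcome, as a careful person would: the job done as asked, in the order asked, and still so for the second after the job is handed in, with the robot touching nothing.
It also fails if it takes over 69 s, if anything falls off the work surface, if the arm or the gripper's body presses on something with over 40 N, if the wrist force passes 120 N, or if a joint passes its speed limit or range.

## Robot

A 7-joint arm with a two-finger parallel gripper is mounted at the origin on a cart in front of the work surface, level with it; the furniture and walls round the work are solid. World frame = base frame: x ahead of the robot, y to its left, z up, the work surface at z = 0. Lengths are in m, angles in rad, forces in N, time in s.
With the tool pointing down it reaches from about 0.4 to 0.9 m from the base axis. Payload 5.5 kg.
Tool frame: the origin (TCP) lies midway between the tips of the shut fingers; the grasp point (between the pads) lies 19 mm behind it (robot.grip_depth is the z of the grasp point in the tool frame, in m); z points along the fingers, y is the line along which they close (so a half turn about z gives the same grasp; the last joint's range is limited). The gripper opens to 92 mm and grips with 3 to 60 N. Pads are 19 mm wide; open, the fingers measure 130 mm over their backs; the gripper's body (75 mm by 190 mm) begins 47 mm behind the grasp point.
Start: joints at [1.448, 0.501, -0.427, 1.55, 0.221, 1.138, -0.21], TCP at [0.245, -0.602, 0.227] pointing down, gripper open.
Joint ranges: [-2.88, 2.88], [-0.31, 2.03], [-1.54, 1.56], [0.2, 2.42], [-1.41, 4.55], [0.19, 2.02], [-2.57, 2.57]. Speed limits (rad/s): [2.57, 2.57, 3.14, 3.14, 3.14, 3.14, 3.14].

## Interface

Orientations are given as a unit quaternion [w, x, y, z].
In Python, from bench import robot gives the robot as it stands.
- The arm moves only by the shell command python3 -m inch 'ROWS' [FORCE]. ROWS is JSON, a list of rows, each a list of 7 numbers: the shift along the tool's x, y, z in mm, then the turn, a rotation vector about the tool's x, y, z in rad, then the finger opening in mm, from 0 to 91.8. A call has exactly 10 rows; each row shifts and turns the commanded pose from where the row before left it, along the tool's axes as they then stand; what a row does not reach is not made up. A row lasts 1/12 s, in which the tool goes at most 41.7 mm and 7.16 degrees, less where a joint would pass 70% of its speed; a pose out of reach is approached as far as the arm can. A call is refused whole if a number of a shift passes 41.7 or a number of a turn 0.125, either way. A call with a gripper value outside its range is refused whole. The fingers move at their own pace and stop on an object; FORCE is the grip in N (left out, the last holds). Time passes only in rows, so rows that do not move let the fingers close, or fill a call up. It gives the time, the measured TCP pose, the force, the opening and the grip force at its end, in the units of the state.
- robot.observe(): the state, without advancing time (a new reading comes with each control period).
- robot.camera(name): name is "scene" or "side" or "wrist"; returns (picture, depth): 480x640x3 uint8, blue, green, red; 480x640 float32, m along the optical axis (not along the pixel's ray), 0 where there is no reading.
- robot.camera_info(name): a dict with "camera_matrix" (3x3 intrinsics, pixels), "camera_from_world" (4x4, takes a point from world to camera coordinates). Camera axes: x right, y down, z forward; pixel columns grow to the right and rows downward; lengths in m; the calibration is good to about 2 mm. A picture is of the moment at which its call begins: read the wrist's pose just before it. camera_info takes no time and is no camera call; for the wrist camera it gives the pose at the moment of the call.
- robot.job_done(): hands the job in; it is judged then, once.
The state is a dict: "time": time; "qpos": joint angles; "dq": joint speeds; "joint_torque": joint torques, N m; "ee_pos": TCP position; "eef_rot": TCP orientation; "force": force on the tool from outside, world axes, zero at the start; "moment": the same for the moment, N m; "finger_gap": finger opening in m; "gripper_force": force on a finger pad.
Only numpy, scipy, OpenCV 4.12 (cv2) and the standard library are available. Lean on these libraries where they do the work, as an engineer would, in place of code of your own. Each camera call takes 0.05 s, during which the arm holds its last target. There are 200 camera calls.

## Working session

There is one attempt and no reset: what is moved stays moved. The work goes in short steps, Python scripts to look and compute and a shell command to move; the robot and the scene stay as the last step left them, time stands still between calls to the robot, and variables do not carry over. Pictures are saved under pics/ and viewed, at most 10 in all, crops included, and the job is handed in when it is done.

```bash
mkdir -p pics; ls; cat > h.py <<'E'
import numpy as np, cv2, json
from bench import robot
from scipy.spatial.transform import Rotation as R
def snap(n,f):
    s=robot.observe(); info=robot.camera_info(n); p,d=robot.camera(n); cv2.imwrite('pics/'+f+'.png',p); np.savez('pics/'+f+'.npz',p=p,d=d,K=info['camera_matrix'],T=info['camera_from_world']); return p,d,info
def ld(f):
    z=np.load('pics/'+f+'.npz'); return z['p'],z['d'],z['K'],z['T']
def ray(K,T,uv,z):
    T=np.array(T);K=np.array(K); C=-T[:3,:3].T@T[:3,3]
    D=np.linalg.inv(K)@np.vstack([np.array(uv,float).T,np.ones(len(uv))]); D=(T[:3,:3].T@D).T
    return C+D*((z-C[2])/D[:,2])[:,None]
def st():
    s=robot.observe(); q=s['eef_rot']; r=R.from_quat([q[1],q[2],q[3],q[0]])
    return s,r
E
python3 - <<'E'
from h import *
a=[snap(n,n+'0')[0] for n in('scene','side')]
s,r=st(); print(s); print(r.as_matrix().round(3))
for n in('scene','side'): print(robot.camera_info(n))
E
```

```text
pics
{'time': 0.1, 'qpos': array([ 1.44818507,  0.50178337, -0.42682025,  1.55135541,  0.22079817,
        1.13832067, -0.21029012]), 'dq': array([-1.11897744e-03, -1.99924214e-03, -2.03252616e-04, -2.30194402e-05,
       -2.01802722e-03, -8.69838022e-04,  1.00604276e-03]), 'joint_torque': array([-1.19633114e-02, -5.67864418e+01, -5.83893299e+00, -2.79910111e+01,
       -6.89294119e-02,  2.40227493e-02,  3.01629416e-05]), 'ee_pos': array([ 0.24432935, -0.60163051,  0.22576071]), 'eef_rot': array([-8.94886111e-04,  9.81444164e-01,  1.91746011e-01, -1.38714177e-04]), 'force': array([-0.20045556, -0.44447301, -0.51656794]), 'moment': array([-0.00699605,  0.01858222,  0.01539228]), 'gripper_force': 0.0, 'finger_gap': 0.09184858420451333}
[[ 0.926  0.376 -0.001]
 [ 0.376 -0.926  0.002]
 [ 0.    -0.002 -1.   ]]
{'camera_matrix': array([[464.43157936,   0.        , 310.02858354],
       [  0.        , 464.43157936, 239.07922563],
       [  0.        ,   0.        ,   1.        ]]), 'camera_from_world': array([[-0.64069734, -0.76751907, -0.02052802,  0.38237017],
       [-0.35105691,  0.3166182 , -0.88119916,  0.25377418],
       [ 0.6828367 , -0.55737546, -0.47229931,  0.4631384 ],
       [ 0.        ,  0.        ,  0.        ,  1.        ]])}
{'camera_matrix': array([[487.42055974,   0.        , 318.08276475],
       [  0.        , 487.42055974, 239.81433355],
       [  0.        ,   0.        ,   1.        ]]), 'camera_from_world': array([[ 0.98140874, -0.19065432,  0.02208647, -0.5778161 ],
       [-0.05867604, -0.40760639, -0.91127062,  0.10589176],
       [ 0.18274027,  0.89303301, -0.41121532,  0.75537982],
       [ 0.        ,  0.        ,  0.        ,  1.        ]])}
```

View pics/scene0.png

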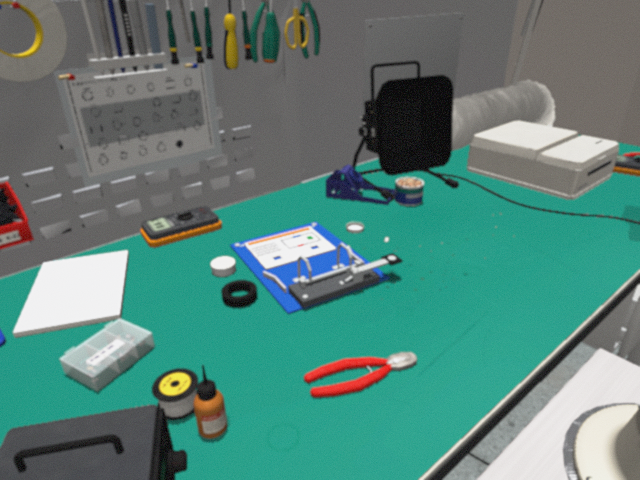

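View pics/side0.png

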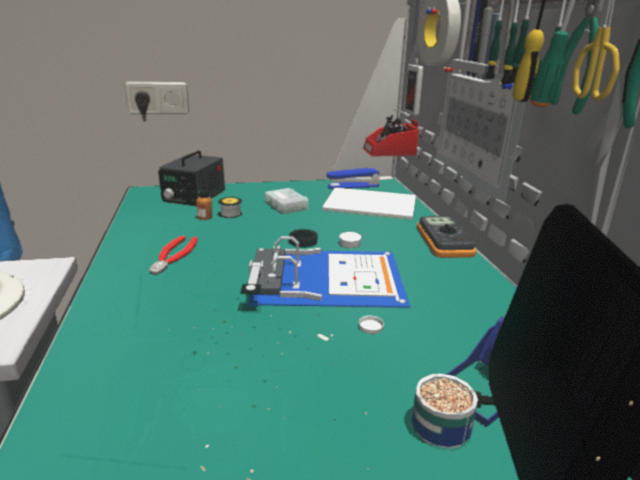

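The scene view shows the board centred at about (310,262), the lever pad at (391,259), the tape at (239,293), the tin at (223,266) and the dish at (355,227). The side view shows the board at (330,278), the pad at (250,290) and the dish at (371,324).

```bash
python3 - <<'E'
from h import *
for f,box in(('scene0',(215,420,205,325)),('side0',(230,420,225,345))):
    p,d,K,T=ld(f); x0,x1,y0,y1=box
    h=cv2.cvtColor(p,cv2.COLOR_BGR2HSV)
    m=((h[...,0]>105)&(h[...,0]<125)&(h[...,1]>180)&(h[...,2]>90)).astype(np.uint8)
    mm=np.zeros_like(m); mm[y0:y1,x0:x1]=m[y0:y1,x0:x1]
    pts=np.argwhere(mm)[:,::-1]; W=ray(K,T,pts,0.006)[:,:2].astype(np.float32)
    print(f,len(pts),'rect',cv2.minAreaRect(W)); hull=cv2.convexHull(W); print(cv2.approxPolyDP(hull,0.006,True)[:,0].round(3).tolist())
    c=cv2.resize(p[y0:y1,x0:x1],None,fx=3.8,fy=3.8,interpolation=cv2.INTER_CUBIC); cv2.imwrite('pics/c_%s.png'%f,c); print(c.shape)
def dl(f,uvs):
    p,d,K,T=ld(f); return ray(K,T,uvs,0.02).round(3).tolist()
print(dl('scene0',[(239,290),(223,264),(355,226)]),dl('side0',[(303,237),(349,238),(371,323)]))
# triangulate pad
A=[];b=[]
for f,uv in(('scene0',(391,259)),('side0',(250,290))):
    p,d,K,T=ld(f);P=K@T[:3];
    for i in(0,1): r=uv[i]*P[2]-P[i];A.append(r[:3]);b.append(-r[3])
print(np.linalg.lstsq(np.array(A),np.array(b),rcond=None)[0])
E
python3 -c "
import cv2,numpy as np
a=cv2.imread('pics/c_scene0.png');b=cv2.imread('pics/c_side0.png');a=cv2.resize(a,(500,293));b=cv2.resize(b,(466,293))
cv2.imwrite('pics/cc.png',np.vstack([a,cv2.copyMakeBorder(b,0,0,0,34,0)]))"
```

```text
scene0 2038 rect ((0.6042944192886353, 0.008230321109294891), (0.1980384886264801, 0.25874847173690796), 79.2380599975586)
[[0.7459999918937683, 0.07999999821186066], [0.4970000088214874, 0.12800000607967377], [0.460999995470047, -0.05900000035762787], [0.7009999752044678, -0.10999999940395355], [0.7160000205039978, -0.09399999678134918]]
(456, 779, 3)
side0 501 rect ((0.604783833026886, -0.005025885999202728), (0.1734980195760727, 0.24684350192546844), 81.04727935791016)
[[0.7129999995231628, -0.10999999940395355], [0.7139999866485596, -0.06499999761581421], [0.5889999866485596, 0.08500000089406967], [0.5590000152587891, 0.09000000357627869], [0.4749999940395355, -0.04399999976158142], [0.4819999933242798, -0.07000000029802322]]
(456, 722, 3)
[[0.582, 0.163, 0.02], [0.672, 0.14, 0.02], [0.621, -0.142, 0.02]] [[0.585, 0.145, 0.02], [0.677, 0.127, 0.02], [0.633, -0.173, 0.02]]
[ 0.46595343 -0.07593725  0.03508356]
```

View pics/cc.png

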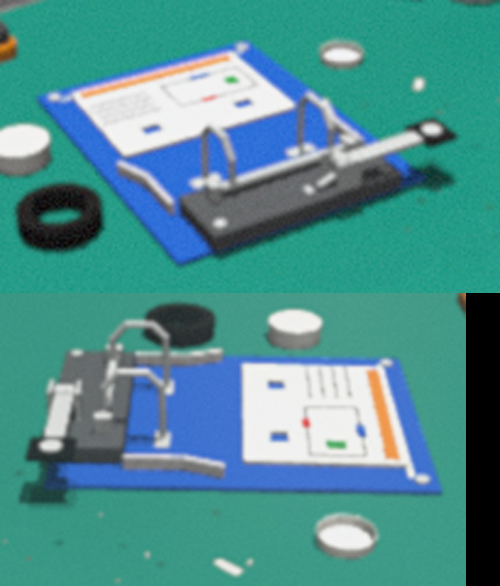

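```bash
cat >> h.py <<'E'
# holder frame estimate
HO=np.array([0.5847,0.0120,0.0]); HY=np.deg2rad(-10.8)
HR=R.from_euler('z',HY).as_matrix()
def w(h): return HO+HR@(np.array(h,float)/1000)
def go(h):
    "shift in tool axes (mm) of TCP to holder point h (mm), and turn to tool y||holder x"
    s,r=st(); M=r.as_matrix()
    print('TCP holder',(HR.T@(s['ee_pos']-HO)*1000).round(1),'F',np.array(s['force']).round(1),'t',round(s['time'],2),'gap',round(s['finger_gap']*1000,1),'shift',(M.T@(w(h)-s['ee_pos'])*1000).round(1))
    print('tool y angle in holder deg',np.rad2deg(np.arctan2(M[1,1],M[0,1])-HY).round(2),'z',M[:,2].round(4))
E
python3 -m inch '[[0,0,0,0,0,-0.1,91],[0,0,0,0,0,-0.1,91],[0,0,0,0,0,-0.1,91],[0,0,0,0,0,-0.1,91],[0,0,0,0,0,-0.1,91],[0,0,0,0,0,-0.1,91],[0,0,0,0,0,-0.1,91],[0,0,0,0,0,-0.1,91],[0,0,0,0,0,-0.1,91],[0,0,0,0,0,-0.1,91]]'
python3 -c "
from h import *
go([-60,-130,220])"
```

```text
time: 0.93
ee_pos: [0.2444, -0.6019, 0.2262]
eef_rot: [-0.0, 0.768, 0.641, 0.0]
force: [0.3, -0.5, 0.7]
finger_gap: 0.0911
gripper_force: 0.0
TCP holder [-219.3 -666.8  226.2] F [ 0.3 -0.5  0.7] t 0.93 gap 91.1 shift [535.4 163.8   6.6]
tool y angle in holder deg 0.48 z [-4.e-04  1.e-03 -1.e+00]
```

```bash
python3 -m inch '[[15,5,0,0,0,0,91],[25,8,0,0,0,0,91],[30,9,0,0,0,0,91],[30,9,0,0,0,0,91],[30,9,0,0,0,0,91],[30,9,0,0,0,0,91],[30,9,0,0,0,0,91],[30,9,0,0,0,0,91],[30,9,0,0,0,0,91],[30,9,0,0,0,0,91]]'
python3 -m inch '[[30,9,0,0,0,0,91],[30,9,0,0,0,0,91],[30,9,0,0,0,0,91],[30,9,0,0,0,0,91],[30,9,0,0,0,0,91],[30,9,0,0,0,0,91],[30,9,0,0,0,0,91],[20,6,0,0,0,0,91],[10,2,0,0,0,0,91],[0,0,0,0,0,0,91]]'
python3 -c "
from h import *
go([-103,-107,120]); snap('wrist','w1')"
```

```text
time: 1.77
ee_pos: [0.3798, -0.3411, 0.2265]
eef_rot: [-0.0, 0.769, 0.639, -0.0]
force: [0.4, -0.4, 0.7]
finger_gap: 0.0909
gripper_force: 0.0
time: 2.6
ee_pos: [0.4942, -0.117, 0.2267]
eef_rot: [-0.0, 0.768, 0.641, 0.0]
force: [-0.7, -0.0, 0.4]
finger_gap: 0.091
gripper_force: 0.0
TCP holder [ -64.7 -143.7  226.7] F [-0.7 -0.   0.4] t 2.6 gap 91.0 shift [ 36.9 -38.  106.8]
tool y angle in holder deg 0.47 z [ 2.0e-04  1.1e-03 -1.0e+00]
```

View pics/w1.png

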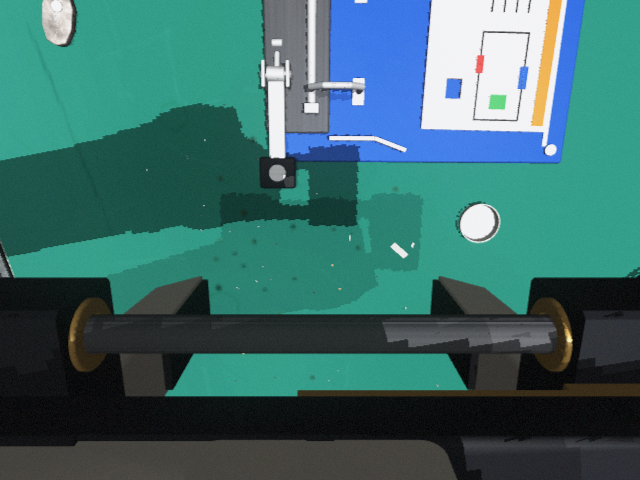

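The wrist view shows the lever pad spanning (260,157)–(296,187), the spine's near stop corner at (329,132), the board corner at (562,162) and the card corner at about (422,129). The card is slightly turned.

```bash
python3 - <<'E'
from h import *
p,d,K,T=ld('w1')
f=lambda uv,z:(HR.T@(ray(K,T,uv,z)-HO).T).T*1000
h=cv2.cvtColor(p,cv2.COLOR_BGR2HSV)
m=(h[...,2]<50)[140:200,250:310]; 
n,l,s,c=cv2.connectedComponentsWithStats(m.astype(np.uint8)); i=1+s[1:,4].argmax(); print('padbox',s[i],c[i])
x,y,ww,hh=s[i][:4]; x+=250;y+=140
print('pad',f([(x,y),(x+ww,y),(x,y+hh),(x+ww,y+hh)],.0385).round(1).tolist())
print('spine corner (-60,-75)',f([(329,132)],.02).round(1).tolist(),'spine edges', f([(329,60),(329,132)],.02).round(1).tolist())
b=(h[...,0]>105)&(h[...,0]<125)&(h[...,1]>150)&(h[...,2]>60)
ys=np.array([(u,np.flatnonzero(b[:200,u]).max()+1) for u in range(380,545,3)])
W=f(ys,.006); k=np.polyfit(W[:,0],W[:,1],1);print('board edge y=-100: at x50',np.polyval(k,50),'slope deg',np.rad2deg(k[0]))
xs=np.array([(np.flatnonzero(b[v,:600]).max()+1,v) for v in range(5,140,5)]); W=f(xs,.006);k=np.polyfit(W[:,1],W[:,0],1);print('x edge150:',np.polyval(k,-50),np.rad2deg(k[0]))
# card edge
cw=(h[...,1]<40)&(h[...,2]>180)
e=np.array([(405+np.flatnonzero(cw[v,405:450]).min(),v) for v in range(3,125,4)]);W=f(e,.009);k=np.polyfit(W[:,1],W[:,0],1);print('card edge x at y=0',np.polyval(k,0),'slope',np.rad2deg(k[0]), 'lowest corner', f([(422,129),(544,132)],.009).round(1).tolist())
E
```

```text
padbox [ 10  17  37  31 692] [25.52312139 31.09248555]
pad [[-113.0, -96.0, 38.5], [-82.6, -95.7, 38.5], [-113.7, -121.6, 38.5], [-82.7, -121.3, 38.5]]
spine corner (-60,-75) [[-56.2, -75.6, 20.0]] spine edges [[-57.1, -18.5, 20.0], [-56.2, -75.6, 20.0]]
board edge y=-100: at x50 -101.1412696191315 slope deg 0.0543349129941073
x edge150: 153.01016274598865 -0.1911881226382581
card edge x at y=0 25.665733400096382 slope 0.8488457129230614 lowest corner [[25.6, -72.3, 9.0], [133.1, -73.8, 9.0]]
```

```bash
echo 'HO=HO+HR@np.array([.0035,-.0012,0])' >> h.py
python3 -m inch '[[9,-9,0,0,0,0,91],[9,-9,10,0,0,0,91],[9,-9,25,0,0,0,91],[8,-7,25,0,0,0,91],[0,0,25,0,0,0,91],[0,0,25,0,0,0,91],[0,0,25,0,0,0,91],[0,0,20,0,0,0,91],[0,0,10,0,0,0,91],[0,0,0,0,0,0,91]]'
python3 -c "
from h import *
go([-102,-107.5,17]); snap('side','s2')"
```

```text
time: 3.48
ee_pos: [0.464, -0.08, 0.0599]
eef_rot: [-0.002, 0.77, 0.638, -0.002]
force: [-0.3, 0.1, 0.3]
finger_gap: 0.0911
gripper_force: 0.0
TCP holder [-104.8 -111.8   59.9] F [-0.3  0.1  0.3] t 3.48 gap 91.1 shift [ 4.3  3.  42.9]
tool y angle in holder deg 0.09 z [-4.5e-03  6.0e-04 -1.0e+00]
```

```bash
python3 -m inch '[[0,0,0,0,0,0,91],[1,2,5,0,0,0,91],[1,0,8,0,0,0,91],[0,0,8,0,0,0,80],[0,0,8,0,0,0,70],[0,0,8,0,0,0,60],[0,0,6,0,0,0,55],[0,0,0,0,0,0,50],[0,0,0,0,0,0,50],[0,0,0,0,0,0,50]]'
python3 -c "
from h import *
go([-102,-107.5,17]); p,d,i=snap('wrist','w2');"
```

```text
time: 4.37
ee_pos: [0.4691, -0.0773, 0.0187]
eef_rot: [-0.0, 0.769, 0.639, 0.0]
force: [-0.7, -0.3, -0.1]
finger_gap: 0.0516
gripper_force: 0.0
TCP holder [-100.4 -108.2   18.7] F [-0.7 -0.3 -0.1] t 4.37 gap 51.6 shift [ 0.7 -1.6  1.7]
tool y angle in holder deg 0.22 z [-0.e+00  2.e-04 -1.e+00]
```

View pics/w2.png

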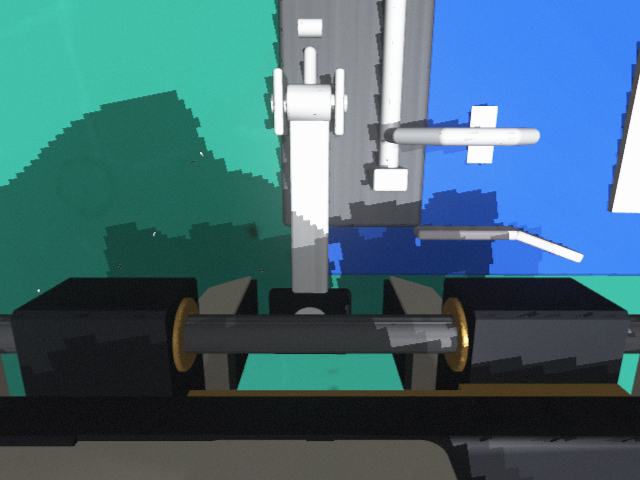

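The pad spans u 270–351 while the fingers are centred at u≈320, so I shift −3 mm in tool y. Then I close.

```bash
python3 -m inch '[[0,-3,1,0,0,0,50],[0,0,0,0,0,0,42],[0,0,0,0,0,0,36],[0,0,0,0,0,0,32],[0,0,0,0,0,0,28],[0,0,0,0,0,0,25],[0,0,0,0,0,0,25],[0,0,0,0,0,0,25],[0,0,0,0,0,0,25],[0,0,0,0,0,0,25]]' 30
python3 -c "
from h import *
go([-102,-107.5,17])
from math import *
for t in (.2,.4,.6,.8,1,1.2): print(t, 78*(1-cos(t)),78*sin(t))"
```

```text
time: 5.25
ee_pos: [0.4655, -0.077, 0.0177]
eef_rot: [-0.0, 0.769, 0.639, -0.0]
force: [-3.9, -0.6, 4.4]
finger_gap: 0.0292
gripper_force: 30.0
TCP holder [-103.9 -108.6   17.7] F [-3.9 -0.6  4.4] t 5.25 gap 29.2 shift [1.  1.9 0.7]
tool y angle in holder deg 0.2 z [-9.e-04 -2.e-04 -1.e+00]
0.2 1.5548069283831532 15.496207802014775
0.4 6.157242467774962 30.37463070007474
0.6 13.623822037045091 44.042112924812756
0.8 23.6568766709211 55.95377509016278
1 35.856420142285096 65.63473681501593
1.2 49.73609515081946 72.69904870544364
```

```bash
python3 -m inch '[[0.4,0,-7.8,0,0,0,25],[1.2,0,-7.7,0,0,0,25],[1.9,0,-7.5,0,0,0,25],[2.7,0,-7.3,0,0,0,25],[3.4,0,-7,0,0,0,25],[4.1,0,-6.6,0,0,0,25],[0,0,0,0,0,0,25],[0,0,0,0,0,0,25],[0,0,0,0,0,0,25],[0,0,0,0,0,0,25]]'
python3 -c "
from h import *
go([-102,-107.5,17])"
```

```text
time: 6.08
ee_pos: [0.468, -0.0639, 0.0623]
eef_rot: [0.0, 0.769, 0.639, -0.001]
force: [-4.5, -3.7, 0.9]
finger_gap: 0.0292
gripper_force: 30.0
TCP holder [-103.9  -95.3   62.3] F [-4.5 -3.7  0.9] t 6.08 gap 29.2 shift [-12.2   1.9  45.4]
tool y angle in holder deg 0.2 z [-9.0e-04 -1.6e-03 -1.0e+00]
```

Lever is following. Continue to fully up.

```bash
python3 -m inch '[[4.7,0,-6.2,0,0,0,25],[5.3,0,-5.7,0,0,0,25],[5.8,0,-5.1,0,0,0,25],[6.4,0,-4.5,0,0,0,25],[6.8,0,-3.9,0,0,0,25],[7,0,-3.2,0,0,0,25],[0,0,0,0,0,0,25],[0,0,0,0,0,0,25],[0,0,0,0,0,0,45],[0,0,0,0,0,0,60]]'
python3 -m inch '[[0,0,0,0,0,0,60],[0,0,-10,0,0,0,60],[0,0,-25,0,0,0,60],[0,0,-30,0,0,0,60],[0,0,-30,0,0,0,60],[0,0,-30,0,0,0,60],[-15,0,-15,0,0,0,60],[-25,0,0,0,0,0,60],[-15,0,0,0,0,0,60],[0,0,0,0,0,0,60]]'
python3 -c "
from h import *
go([90,-90,230]); snap('wrist','w3')"
```

```text
time: 6.92
ee_pos: [0.4771, -0.0264, 0.0919]
eef_rot: [0.001, 0.769, 0.639, 0.002]
force: [0.5, 0.0, 0.2]
finger_gap: 0.0383
gripper_force: 0.0
time: 7.75
ee_pos: [0.465, -0.0857, 0.2313]
eef_rot: [0.001, 0.771, 0.637, -0.0]
force: [-0.3, -0.2, 0.3]
finger_gap: 0.0601
gripper_force: 0.0
TCP holder [-102.8 -117.2  231.3] F [-0.3 -0.2  0.3] t 7.75 gap 60.1 shift [ 27.5 192.7   1.5]
tool y angle in holder deg -0.07 z [ 0.0012 -0.0021 -1.    ]
```

View pics/w3.png

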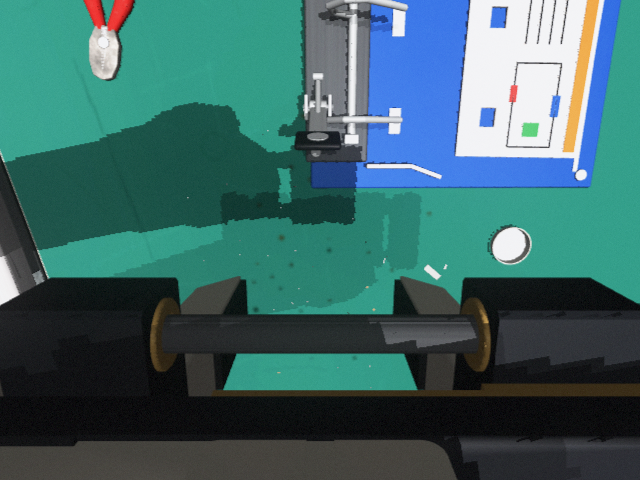

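```bash
python3 -c "
from h import *
s,r=st(); T=np.array(robot.camera_info('wrist')['camera_from_world']); C=-T[:3,:3].T@T[:3,3]
print((r.as_matrix().T@(C-s['ee_pos'])*1000).round(1), (r.as_matrix().T@T[2,:3]).round(3), s['qpos'].round(2))
p,d,K,T=ld('w3')
f=lambda uv,z:(HR.T@(ray(K,T,uv,z)-HO).T).T*1000
print(f([(456,157),(574,159),(498,8),(497,18),(488,117)],.009).round(1).tolist(), 'spine',f([(368,162)],.02).round(1),'board',f([(590,187)],.006).round(1))
"
```

```text
[  69.1    1.2 -158.2] [-0.253  0.001  0.968] [ 0.92  0.24 -0.91  1.97  0.22  1.03 -0.27]
[[21.9, -71.7, 9.0], [128.9, -73.4, 9.0], [46.6, 49.7, 9.0], [46.5, 42.2, 9.0], [47.3, -37.0, 9.0]] spine [[-58.7 -75.4  20. ]] board [[149.6 -99.2   6. ]]
```

```bash
python3 -m inch '[[8,12,0,0,0,0,60],[12,22,0,0,0,0,60],[14,24,0,0,0,0,60],[14,24,0,0,0,0,60],[14,24,0,0,0,0,60],[14,24,0,0,0,0,60],[14,24,0,0,0,0,60],[14,24,0,0,0,0,60],[10,16,0,0,0,0,60],[4,6,0,0,0,0,60]]'
python3 -m inch '[[0,0,0,0,0,-0.12,60],[0,0,0,0,0,-0.12,60],[0,0,0,0,0,-0.12,60],[0,0,0,0,0,-0.12,60],[0,0,0,0,0,-0.12,60],[0,0,0,0,0,-0.12,60],[0,0,0,0,0,-0.12,60],[0,0,0,0,0,-0.12,60],[0,0,0,0,0,-0.12,60],[0,0,0,0,0,-0.12,60]]'
python3 -m inch '[[0,0,0,0,0,-0.12,60],[0,0,0,0,0,-0.12,60],[0,0,0,0,0,-0.12,60],[0,0,10,0,0,0,60],[0,0,20,0,0,0,60],[0,0,20,0,0,0,60],[0,0,20,0,0,0,60],[0,0,10,0,0,0,60],[0,0,0,0,0,0,60],[0,0,0,0,0,0,60]]'
python3 -c "
from h import *
go([98,1,30]); snap('wrist','w4')"
```

```text
time: 8.63
ee_pos: [0.6853, 0.0011, 0.2301]
eef_rot: [-0.001, 0.768, 0.64, 0.002]
force: [-0.4, -0.7, 0.1]
finger_gap: 0.06
gripper_force: 0.0
time: 9.47
ee_pos: [0.6827, -0.0021, 0.2307]
eef_rot: [-0.0, 0.271, 0.963, 0.0]
force: [0.9, -0.0, 0.1]
finger_gap: 0.06
gripper_force: 0.0
time: 10.3
ee_pos: [0.6829, -0.0026, 0.15]
eef_rot: [-0.0, 0.098, 0.995, 0.0]
force: [0.6, -0.2, 0.3]
finger_gap: 0.0598
gripper_force: 0.0
TCP holder [ 95.7   5.3 150. ] F [ 0.6 -0.2  0.3] t 10.3 gap 59.8 shift [ -2.4  -4.3 120. ]
tool y angle in holder deg 89.52 z [-9.e-04  4.e-04 -1.e+00]
```

View pics/w4.png

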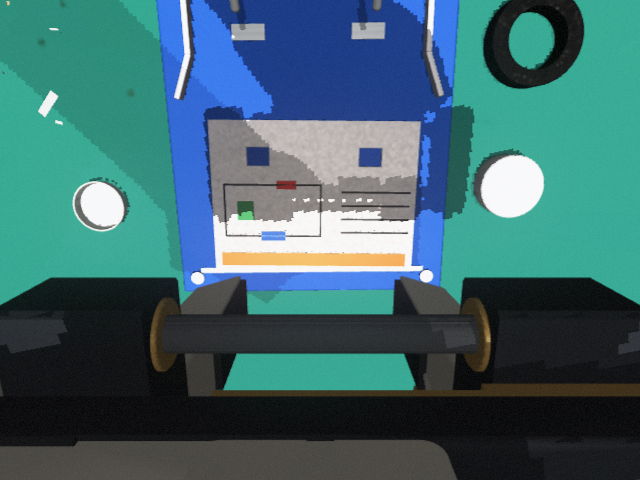

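The card's leading corners are at (208,120) and (420,122), its holes at (257,156) and (370,157), and the pin plates at (248,32) and (368,30).

```bash
python3 -c "
from h import *
p,d,K,T=ld('w4')
f=lambda uv,z:(HR.T@(ray(K,T,uv,z)-HO).T).T*1000
print('card',f([(208,120),(421,122),(257.5,156),(370,157),(216,267),(411,269)],.009).round(1).tolist())
print('plates',f([(248,32),(368,30.5)],.008).round(1).tolist(),'guide flare',f([(191,53),(429,50),(179,97),(441,95)],.016).round(1).tolist())
print('board edges',f([(172,147),(443,200),(185,290)],.006).round(1).tolist())
"
```

```text
card [[21.6, -70.4, 9.0], [24.0, 77.7, 9.0], [46.4, -37.1, 9.0], [47.7, 42.8, 9.0], [129.1, -72.4, 9.0], [131.8, 76.0, 9.0]]
plates [[-34.3, -40.0, 8.0], [-34.7, 39.6, 8.0]] guide flare [[-20.3, -76.5, 16.0], [-21.1, 78.7, 16.0], [6.9, -86.9, 16.0], [6.8, 88.4, 16.0]]
board edges [[39.9, -98.2, 6.0], [79.4, 97.7, 6.0], [148.8, -98.7, 6.0]]
```

```bash
python3 -m inch '[[0,-3,10,0,0,0,60],[0,0,20,0,0,0,60],[0,0,25,0,0,0,60],[0,0,25,0,0,0,60],[0,0,25,0,0,0,60],[0,0,15,0,0,0,60],[0,0,8,0,0,0,60],[0,0,5,0,0,0,60],[0,0,3,0,0,0,60],[0,0,0,0,0,0,60]]'
python3 -c "
from h import *
go([95,2.3,9])"
```

```text
time: 11.18
ee_pos: [0.6833, -0.0057, 0.0149]
eef_rot: [0.001, 0.098, 0.995, 0.0]
force: [0.9, -0.3, -0.2]
finger_gap: 0.0599
gripper_force: 0.0
TCP holder [96.7  2.3 14.9] F [ 0.9 -0.3 -0.2] t 11.18 gap 59.9 shift [ 1.7 -0.   5.9]
tool y angle in holder deg 89.57 z [ 1.1e-03  3.0e-04 -1.0e+00]
```

```bash
python3 -m inch '[[0,0,2,0,0,0,60],[0,0,1,0,0,0,60],[0,0,1,0,0,0,60],[0,0,0.7,0,0,0,60],[0,0,0.5,0,0,0,60],[0,0,0.4,0,0,0,60],[0,0,0.4,0,0,0,60],[0,0,0,0,0,0,60],[0,0,0,0,0,0,60],[0,0,0,0,0,0,60]]'
python3 -c "
from h import *
go([95,2.3,9])"
```

```text
time: 12.02
ee_pos: [0.6834, -0.0059, 0.0094]
eef_rot: [0.001, 0.098, 0.995, -0.0]
force: [-1.4, -0.2, 6.4]
finger_gap: 0.0597
gripper_force: 3.0
TCP holder [96.8  2.1  9.4] F [-1.4 -0.2  6.4] t 12.02 gap 59.7 shift [1.8 0.1 0.4]
tool y angle in holder deg 89.57 z [ 1.3e-03 -2.0e-04 -1.0e+00]
```

```bash
python3 -m inch '[[0,0,0.3,0,0,0,60],[1,0,0,0,0,0,60],[2,0,0,0,0,-0.004,60],[3,0,0,0,0,-0.004,60],[4,-0.5,0,0,0,-0.004,60],[4,-0.5,0,0,0,-0.004,60],[4,-0.5,0,0,0,0,60],[4,-0.5,0,0,0,0,60],[3,0,0,0,0,0,60],[1,0,0,0,0,0,60]]'
python3 -c "
from h import *
go([13,0,9]); snap('wrist','w5')"
```

```text
time: 12.85
ee_pos: [0.6581, -0.0029, 0.0094]
eef_rot: [0.002, 0.09, 0.996, 0.0]
force: [2.2, -0.6, 5.2]
finger_gap: 0.0599
gripper_force: 2.8
TCP holder [71.4  0.4  9.4] F [ 2.2 -0.6  5.2] t 12.85 gap 59.9 shift [58.4  0.2  0.2]
tool y angle in holder deg 90.51 z [ 3.2e-03  1.0e-04 -1.0e+00]
```

View pics/w5.png

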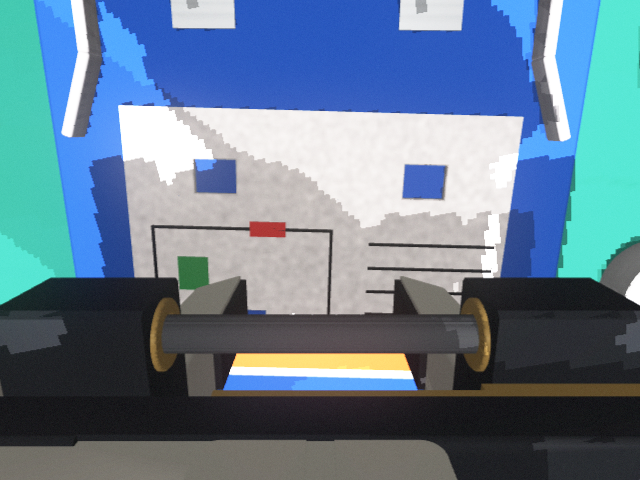

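```bash
python3 -c "
from h import *
p,d,K,T=ld('w5')
f=lambda uv,z:(HR.T@(ray(K,T,uv,z)-HO).T).T*1000
print('card',f([(120,106),(523,117.5),(215.5,176),(425,182)],.009).round(1).tolist())
print('guide flare',f([(88,52),(540,58)],.016).round(1).tolist())
"
```

```text
card [[-3.1, -71.9, 9.0], [-0.6, 75.6, 9.0], [22.0, -38.5, 9.0], [23.4, 41.4, 9.0]]
guide flare [[-20.0, -77.5, 16.0], [-19.8, 75.4, 16.0]]
```

```bash
python3 -m inch '[[0,0,0.7,0,0,0,60],[1,0,0,0,0,-0.004,60],[2,0,0,0,0,-0.004,60],[4,-0.5,0,0,0,-0.004,60],[4,-0.5,0,0,0,-0.004,60],[4,-0.5,0,0,0,0,60],[4,0,0,0,0,0,60],[4,0,0,0,0,0,60],[4,0,0,0,0,0,60],[2,0,0,0,0,0,60]]'
python3 -c "
from h import *
go([13,0,9]); p,d,i=snap('wrist','w6')
K,T=i['camera_matrix'],i['camera_from_world']
h=cv2.cvtColor(p,cv2.COLOR_BGR2HSV); b=((h[...,0]>105)&(h[...,0]<125)&(h[...,1]>150)).astype(np.uint8)
b[270:]=0
n,l,s,c=cv2.connectedComponentsWithStats(b)
f=lambda uv,z:(HR.T@(ray(K,T,uv,z)-HO).T).T*1000
for k in range(1,n):
  if s[k,4]>400 and s[k,4]<3000: print(s[k],f([c[k]],.009).round(1))
"
```

```text
time: 13.73
ee_pos: [0.6302, 0.0006, 0.0094]
eef_rot: [0.002, 0.082, 0.997, 0.0]
force: [1.8, 0.3, 8.8]
finger_gap: 0.06
gripper_force: 4.1
TCP holder [43.3 -1.4  9.4] F [1.8 0.3 8.8] t 13.73 gap 60.0 shift [30.2  2.2  0.2]
tool y angle in holder deg 91.43 z [ 4.9e-03  2.0e-04 -1.0e+00]
[ 404  166   41   33 1212] [[-5.2 38.3  9. ]]
```

```bash
python3 -c "
from h import *
p,d,K,T=ld('w6')
f=lambda uv,z:(HR.T@(ray(K,T,uv,z)-HO).T).T*1000
h=cv2.cvtColor(p,cv2.COLOR_BGR2HSV); b=((h[...,0]>100)&(h[...,0]<130)&(h[...,1]>110)).astype(np.uint8)
n,l,s,c=cv2.connectedComponentsWithStats(b[140:215,170:480].copy())
for k in range(1,n):
  if s[k,4]>150: print(s[k],c[k]+[170,140],f([c[k]+[170,140]],.009).round(1))
"
```

```text
[  26   19   40   34 1260] [216.05396825 175.64206349] [[ -5.6 -40.8   9. ]]
[ 234   26   42   34 1276] [423.82366771 182.10344828] [[-5.3 38.3  9. ]]
```

View pics/w6.png

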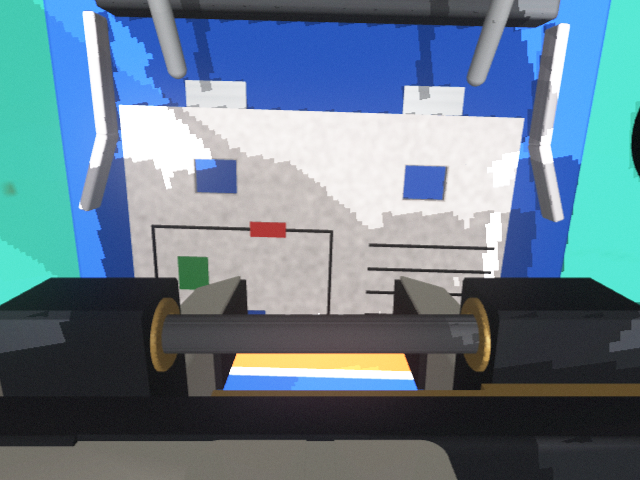

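```bash
python3 -m inch '[[1,0,0,0,0,-0.004,60],[2,0.3,0,0,0,0,60],[4,0.3,0,0,0,0,60],[4,0.3,0,0,0,0,60],[4,0.3,0,0,0,0,60],[4,0.3,0,0,0,0,60],[4,0.3,0,0,0,0,60],[3,0,0,0,0,0,60],[1,0,0,0,0,0,60],[0,0,0,0,0,0,60]]'
python3 -c "
from h import *
go([13,0,9]); p,d,i=snap('wrist','w7')
K,T=i['camera_matrix'],i['camera_from_world']
f=lambda uv,z:(HR.T@(ray(K,T,uv,z)-HO).T).T*1000
h=cv2.cvtColor(p,cv2.COLOR_BGR2HSV); b=((h[...,0]>100)&(h[...,0]<130)&(h[...,1]>110)).astype(np.uint8)
n,l,s,c=cv2.connectedComponentsWithStats(b[140:225,170:480].copy())
for k in range(1,n):
  if s[k,4]>150: print(s[k],c[k]+[170,140],f([c[k]+[170,140]],.009).round(1))
"
```

```text
time: 14.62
ee_pos: [0.6038, 0.0068, 0.0093]
eef_rot: [0.002, 0.08, 0.997, 0.0]
force: [0.4, -0.4, 9.9]
finger_gap: 0.06
gripper_force: 5.0
TCP holder [16.2 -0.3  9.3] F [ 0.4 -0.4  9.9] t 14.62 gap 60.0 shift [3.2 0.4 0.3]
tool y angle in holder deg 91.67 z [ 4.7e-03  2.0e-04 -1.0e+00]
[ 27  42  39  11 379] [216.19525066 187.08707124] [[-28.1 -40.    9. ]]
[233  48  40  11 408] [422.53186275 193.15931373] [[-28.2  39.1   9. ]]
```

```bash
python3 -m inch '[[0.8,0,0,0,0,0,60],[0.8,0,0,0,0,0,60],[0.8,0,0,0,0,0,60],[0.5,0,0,0,0,0,60],[0.5,0,0,0,0,0,60],[0.5,0,0,0,0,0,60],[0,0,0,0,0,0,60],[0,0,0,0,0,0,60],[0,0,0,0,0,0,60],[0,0,0,0,0,0,60]]'
python3 -c "
from h import *
go([13,0,9]); snap('wrist','w8')"
```

```text
time: 15.5
ee_pos: [0.6009, 0.0073, 0.0094]
eef_rot: [0.003, 0.08, 0.997, 0.0]
force: [2.8, -0.6, 7.8]
finger_gap: 0.0598
gripper_force: 4.1
TCP holder [13.3 -0.4  9.4] F [ 2.8 -0.6  7.8] t 15.5 gap 59.8 shift [0.3 0.4 0.4]
tool y angle in holder deg 91.66 z [ 6.e-03  4.e-04 -1.e+00]
```

View pics/w8.png

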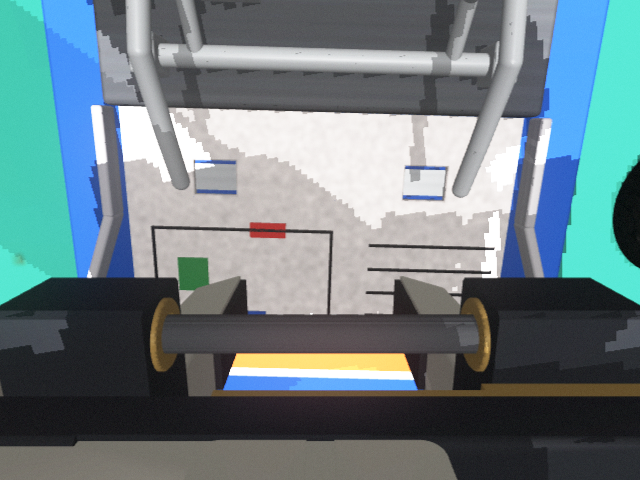

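The plates show centred in both holes at (215,177) and (425,183), and the card's edge is at the spine. I pull a little more to confirm contact.

```bash
python3 -m inch '[[0.7,0,0.3,0,0,0,60],[0.7,0,0,0,0,0,60],[0.6,0,0,0,0,0,60],[0.5,0,0,0,0,0,60],[0.5,0,0,0,0,0,60],[0,0,0,0,0,0,60],[0,0,0,0,0,0,60],[0,0,0,0,0,0,60],[0,0,0,0,0,0,60],[0,0,0,0,0,0,60]]'
python3 -c "
from h import *
go([13,0,9]); snap('wrist','w9')
for n in ('w8','w9'):
  p,d,K,T=ld(n)
  f=lambda uv,z:(HR.T@(ray(K,T,uv,z)-HO).T).T*1000
  h=cv2.cvtColor(p,cv2.COLOR_BGR2HSV); b=((h[...,0]>100)&(h[...,0]<130)&(h[...,1]>110)).astype(np.uint8)
  for u0 in (190,398):
    q=np.argwhere(b[150:210,u0:u0+55]); mn,mx=np.percentile(q,1,0)+[150,u0],np.percentile(q,99,0)+[151,u0+1]
    print(n,((mn+mx)/2)[::-1],f([((mn+mx)/2)[::-1]],.009).round(1))
"
```

```text
time: 16.38
ee_pos: [0.5984, 0.0077, 0.0093]
eef_rot: [0.003, 0.08, 0.997, 0.0]
force: [3.1, -0.3, 9.3]
finger_gap: 0.06
gripper_force: 4.5
TCP holder [10.8 -0.4  9.3] F [ 3.1 -0.3  9.3] t 16.38 gap 60.0 shift [-2.2  0.4  0.4]
tool y angle in holder deg 91.66 z [ 7.e-03  3.e-04 -1.e+00]
w8 [215.925 177.   ] [[-35.  -40.1   9. ]]
w8 [424.44 183.  ] [[-35.1  39.4   9. ]]
w9 [216.5 183.5] [[-35. -40.   9.]]
w9 [423.55 189.5 ] [[-35.1  39.3   9. ]]
```

```bash
python3 -m inch '[[0,0,-1,0,0,0,60],[0,0,-3,0,0,0,60],[0,0,-10,0,0,0,60],[0,0,-25,0,0,0,60],[0,0,-35,0,0,0,60],[0,0,-35,0,0,0,60],[0,0,-35,0,0,0,60],[0,0,-35,0,0,0,60],[0,0,-25,0,0,0,60],[0,0,-5,0,0,0,60]]'
python3 -m inch '[[0,0,0,0,0,0.12,60],[0,0,0,0,0,0.12,60],[0,0,0,0,0,0.12,60],[0,0,0,0,0,0.12,60],[0,0,0,0,0,0.12,60],[0,0,0,0,0,0.12,60],[0,0,0,0,0,0.12,60],[0,0,0,0,0,0.12,60],[0,0,0,0,0,0.12,60],[0,0,0,0,0,0.12,60]]'
python3 -m inch '[[0,0,0,0,0,0.12,60],[0,0,0,0,0,0.12,60],[0,0,0,0,0,0.12,60],[0,0,0,0,0,0.035,60],[-10,-20,0,0,0,0,60],[-14,-30,0,0,0,0,60],[-14,-30,0,0,0,0,60],[-12,-20,0,0,0,0,60],[-7,-14,0,0,0,0,60],[0,0,0,0,0,0,60]]'
python3 -c "
from h import *
go([-103.9,-57,92]); snap('wrist','w10')
p,d,K,T=ld('w10')
h=cv2.cvtColor(p,cv2.COLOR_BGR2HSV); m=(h[:265,:,2]<45).astype(np.uint8)
n,l,s,c=cv2.connectedComponentsWithStats(m)
f=lambda uv,z:(HR.T@(ray(K,T,uv,z)-HO).T).T*1000
for k in range(1,n):
  if s[k,4]>300: x,y,a,b=s[k][:4];print(s[k],f([(x,y),(x+a,y),(x,y+b),(x+a,y+b)],.12).round(1).tolist())
"
```

```text
time: 17.27
ee_pos: [0.5965, 0.0086, 0.2212]
eef_rot: [0.003, 0.079, 0.997, 0.0]
force: [-1.0, -0.1, 0.7]
finger_gap: 0.0601
gripper_force: 0.0
time: 18.1
ee_pos: [0.5937, 0.0074, 0.2152]
eef_rot: [-0.001, 0.631, 0.776, -0.001]
force: [0.7, -0.3, 0.4]
finger_gap: 0.0597
gripper_force: 0.0
time: 18.93
ee_pos: [0.468, -0.0292, 0.2148]
eef_rot: [-0.001, 0.77, 0.639, -0.003]
force: [-0.3, 0.0, -0.4]
finger_gap: 0.0601
gripper_force: 0.0
TCP holder [-110.4  -61.1  214.8] F [-0.3  0.  -0.4] t 18.93 gap 60.1 shift [  4.5   7.1 122.8]
tool y angle in holder deg 0.18 z [-0.0048 -0.0025 -1.    ]
[  0 193  28  72 718] [[-306.5, -30.6, 120.0], [-289.2, -30.5, 120.0], [-315.5, -77.3, 120.0], [-297.4, -77.2, 120.0]]
[308 198  46  44 998] [[-116.9, -32.6, 120.0], [-88.6, -32.5, 120.0], [-117.0, -60.7, 120.0], [-87.9, -60.5, 120.0]]
```

```bash
python3 -m inch '[[3,4,5,0,0,0,60],[2.5,3,20,0,0,0,60],[0,0,25,0,0,0,60],[0,0,25,0,0,0,60],[0,0,20,0,0,0,60],[0,0,15,0,0,0,60],[0,0,9,0,0,0,60],[0,0,4,0,0,0,60],[0,0,0,0,0,0,60],[0,0,0,0,0,0,60]]'
python3 -c "
from h import *
go([-103.5,-55,91])"
```

```text
time: 19.82
ee_pos: [0.481, -0.023, 0.0932]
eef_rot: [0.0, 0.769, 0.639, 0.0]
force: [0.1, 0.7, 0.8]
finger_gap: 0.0602
gripper_force: 0.0
TCP holder [-98.8 -52.6  93.2] F [0.1 0.7 0.8] t 19.82 gap 60.2 shift [-2.4 -4.7  2.2]
tool y angle in holder deg 0.29 z [ 8.e-04  6.e-04 -1.e+00]
```

```bash
python3 -m inch '[[-2,-4.5,2,0,0,0,55],[0,0,0,0,0,0,45],[0,0,0,0,0,0,40],[0,0,0,0,0,0,36],[0,0,0,0,0,0,33],[0,0,0,0,0,0,29],[0,0,0,0,0,0,25],[0,0,0,0,0,0,25],[0,0,0,0,0,0,25],[0,0,0,0,0,0,25]]' 30
python3 -c "
from h import *
go([-103.5,-55,91])
from math import *
t0=1.25;P=lambda t:(-78*cos(t),78*sin(t))
ts=[1.25,1.15,1.05,.95,.85,.75,.65,.55,.45,.35,.25,.15,.05,0]
for a,b in zip(ts,ts[1:]): print(b,round(P(b)[0]-P(a)[0],1),round(P(a)[1]-P(b)[1],1))"
```

```text
time: 20.65
ee_pos: [0.4753, -0.0249, 0.0911]
eef_rot: [0.0, 0.769, 0.639, -0.0]
force: [-2.3, -1.2, 5.2]
finger_gap: 0.0294
gripper_force: 30.0
TCP holder [-104.   -55.5   91.1] F [-2.3 -1.2  5.2] t 20.65 gap 29.4 shift [0.5 0.5 0.1]
tool y angle in holder deg 0.26 z [-2.e-04 -4.e-04 -1.e+00]
1.15 -7.3 2.8
1.05 -6.9 3.5
0.95 -6.6 4.2
0.85 -6.1 4.8
0.75 -5.6 5.4
0.65 -5.0 6.0
0.55 -4.4 6.4
0.45 -3.7 6.8
0.35 -3.0 7.2
0.25 -2.3 7.4
0.15 -1.5 7.6
0.05 -0.8 7.8
0 -0.1 3.9
```

```bash
python3 -m inch '[[-7.3,0,2.8,0,0,0,25],[-6.9,0,3.5,0,0,0,25],[-6.6,0,4.2,0,0,0,25],[-6.1,0,4.8,0,0,0,25],[-5.6,0,5.4,0,0,0,25],[-5,0,6,0,0,0,25],[0,0,0,0,0,0,25],[0,0,0,0,0,0,25],[0,0,0,0,0,0,25],[0,0,0,0,0,0,25]]'
python3 -c "
from h import *
go([-103.5,-92,64])"
```

```text
time: 21.48
ee_pos: [0.4683, -0.0623, 0.0644]
eef_rot: [0.0, 0.769, 0.639, -0.001]
force: [-3.8, -1.7, 6.8]
finger_gap: 0.0294
gripper_force: 30.0
TCP holder [-103.9  -93.6   64.4] F [-3.8 -1.7  6.8] t 21.48 gap 29.4 shift [1.6 0.5 0.4]
tool y angle in holder deg 0.23 z [-6.e-04 -1.e-03 -1.e+00]
```

```bash
python3 -m inch '[[-4.2,0,6.4,0,0,0,25],[-3.7,0,6.8,0,0,0,25],[-3,0,7.2,0,0,0,25],[-2.3,0,7.4,0,0,0,25],[-1.5,0,7.6,0,0,0,25],[-0.8,0,7.8,0,0,0,25],[0,0,4.5,0,0,0,25],[0,0,0,0,0,0,25],[0,0,0,0,0,0,25],[0,0,0,0,0,0,25]]'
python3 -c "
from h import *
go([-103.5,-108.6,17.7])"
```

```text
time: 22.32
ee_pos: [0.4645, -0.0813, 0.0158]
eef_rot: [0.001, 0.77, 0.638, -0.003]
force: [-1.4, -10.2, -2.2]
finger_gap: 0.0294
gripper_force: 30.0
TCP holder [-104.1 -113.    15.8] F [ -1.4 -10.2  -2.2] t 22.32 gap 29.4 shift [ 4.4  0.6 -1.9]
tool y angle in holder deg 0.05 z [-0.0029 -0.0045 -1.    ]
```

```bash
python3 -m inch '[[2,0,0,0,0,0,25],[1,0,0,0,0,0,30],[0,0,0,0,0,0,40],[0,0,0,0,0,0,50],[0,0,0,0,0,0,60],[0,0,0,0,0,0,60],[0,0,0,0,0,0,60],[-5,0,-10,0,0,0,60],[-10,0,-25,0,0,0,60],[-10,0,-30,0,0,0,60]]'
python3 -m inch '[[-10,0,-35,0,0,0,60],[0,0,-35,0,0,0,60],[0,5,-35,0,0,0,60],[0,10,-30,0,0,0,60],[0,10,-10,0,0,0,60],[0,10,0,0,0,0,60],[0,10,0,0,0,0,60],[0,5,0,0,0,0,60],[0,0,0,0,0,0,60],[0,0,0,0,0,0,60]]'
python3 -c "
from h import *
go([0,0,100]); p=snap('wrist','w11')[0]; a=snap('scene','s11')[0];b=snap('side','d11')[0]
c=lambda q,x,y,X,Y,f:cv2.resize(q[y:Y,x:X],None,fx=f,fy=f,interpolation=cv2.INTER_CUBIC)
l=c(p,150,0,630,300,1.0); t=np.hstack([c(a,230,210,410,320,1.6),c(b,230,225,420,345,1.6)]);t=cv2.resize(t,(590,178))
l=cv2.copyMakeBorder(l,0,0,0,110,0)
cv2.imwrite('pics/fin.png',np.vstack([l,t]))"
```

```text
time: 23.15
ee_pos: [0.4601, -0.0974, 0.0809]
eef_rot: [-0.002, 0.768, 0.64, -0.001]
force: [-0.2, -1.4, 0.5]
finger_gap: 0.0602
gripper_force: 0.0
time: 23.98
ee_pos: [0.5081, -0.1168, 0.2248]
eef_rot: [-0.002, 0.769, 0.64, -0.001]
force: [-0.5, 0.3, -0.8]
finger_gap: 0.0602
gripper_force: 0.0
TCP holder [ -54.7 -139.6  224.8] F [-0.5  0.3 -0.8] t 23.98 gap 60.2 shift [139.2  55.8 124.8]
tool y angle in holder deg 0.32 z [-0.003   0.0019 -1.    ]Traceback (most recent call last):
  File "<string>", line 5, in <module>
    l=c(p,150,0,630,300,1.0); t=np.hstack([c(a,230,210,410,320,1.6),c(b,230,225,420,345,1.6)]);t=cv2.resize(t,(590,178))
                                ~~~~~~~~~^^^^^^^^^^^^^^^^^^^^^^^^^^^^^^^^^^^^^^^^^^^^^^^^^^^^^
    return _nx.concatenate(arrs, 1, dtype=dtype, casting=casting)
           ~~~~~~~~~~~~~~~^^^^^^^^^^^^^^^^^^^^^^^^^^^^^^^^^^^^^^^
ValueError: all the input array dimensions except for the concatenation axis must match exactly, but along dimension 0, the array at index 0 has size 176 and the array at index 1 has size 192
```

The picture budget is used up, so I check the result numerically.

```bash
python3 -c "
from h import *
p,d,K,T=ld('w11')
def f(uv,z): return (HR.T@(ray(K,T,uv,z)-HO).T).T*1000
h=cv2.cvtColor(p,cv2.COLOR_BGR2HSV); Ti=np.linalg.inv(T)
# world height map from depth
v,u=np.mgrid[:480,:640]; X=np.stack([(u-K[0,2])/K[0,0]*d,(v-K[1,2])/K[1,1]*d,d,np.ones_like(d)],-1)@Ti.T
H=(X[...,:3]-HO)@HR*1000; ok=(d>0)&(v<270)
def reg(x0,x1,y0,y1,zmin): return ok&(H[...,0]>x0)&(H[...,0]<x1)&(H[...,1]>y0)&(H[...,1]<y1)&(H[...,2]>zmin)
q=H[reg(-118,-88,-125,-92,15)]; print('pad n',len(q),'z pct',np.percentile(q[:,2],[5,50,95]).round(1),'y',q[:,1].min(),q[:,1].max())
q=H[reg(-120,-20,-80,90,30)]; print('max z mech',np.percentile(q[:,2],[50,99]).round(1),len(q))
for y in (-40,40):
  q=H[reg(-50,-28,y-8,y+8,14)]; print('arch',y,len(q), q.size and (q[:,2].min(),np.median(q[:,0]),np.median(q[:,1])))
o=((h[...,0]>8)&(h[...,0]<25)&(h[...,1]>130)&(v<270)&(abs(H[...,1])<90)&(H[...,0]>0)&(H[...,0]<160)); W=f(np.argwhere(o)[:,::-1],.009); 
if len(W): print('orange n',len(W),cv2.minAreaRect(W[:,:2].astype(np.float32)))
r=((h[...,0]<6)|(h[...,0]>174))&(h[...,1]>130)&(abs(H[...,1])<80)&(H[...,0]>-60)&(H[...,0]<120)&(v<270); print('red',f([np.argwhere(r).mean(0)[::-1]],.009).round(1))
z=ld('w4');hh=cv2.cvtColor(z[0],cv2.COLOR_BGR2HSV);rr=((hh[...,0]<6)|(hh[...,0]>174))&(hh[...,1]>130)&(v<270)
print('red before',((HR.T@(ray(z[2],z[3],[np.argwhere(rr).mean(0)[::-1]],.009)-HO).T).T*1000).round(1))
# card far edge
wm=(h[...,2]>150)&(h[...,1]<60)&ok&(H[...,0]>0)&(H[...,0]<75)&(H[...,1]<60)
e=[(np.flatnonzero(wm[vv]).max()+1,vv) for vv in range(10,250,4) if wm[vv].sum()>20]; E=f(np.array(e),.009); k=np.polyfit(E[:,1],E[:,0],1); print('far edge x',np.polyval(k,0),'slope',np.rad2deg(k[0]),len(e),'y range',E[:,1].min(),E[:,1].max())
# bystanders move check
for n in('scene','side'):
  a=ld(n+'0')[0].astype(int); b=ld({'scene':'s11','side':'d11'}[n])[0].astype(int); D=abs(a-b).sum(2)
  pts={'scene':[(239,293),(223,266),(355,227)],'side':[(303,238),(349,239),(371,324)]}[n]
  print(n,[round(D[y-12:y+12,x-18:x+18].mean(),1) for x,y in pts])
"
```

```text
pad n 1166 z pct [37.  38.5 39.9] y -119.83409394127374 -92.37136481536673
max z mech [38.7 61.3] 2282
arch -40 165 (np.float64(14.605510370632068), np.float64(-41.75922670140839), np.float64(-40.68847252812573))
arch 40 0 0
orange n 912 ((41.090484619140625, -11.417613983154297), (8.861577987670898, 88.62799072265625), 0.07251148670911789)
red [[-14.9 -19.5   9. ]]
red before [[ 66.8 -17.3   9. ]]
far edge x 50.480942549556715 slope -0.13535017358440926 32 y range -72.4471656515542 25.60292937140553
scene [np.float64(17.1), np.float64(7.4), np.float64(10.9)]
side [np.float64(30.5), np.float64(27.6), np.float64(25.9)]
```

```bash
python3 -c "
from bench import robot
print(robot.job_done())"
```

```text
the job is handed in; nothing more can be done
None
```

I filed the card and handed the job in after about 24 s. The lever reads fully down, and the card measures square with its holes centred under the arches. I saw only the arch at y = −40 mm shut, because the other was out of view; both turn on one shaft. The arm never went near the tape, tin or dish.

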